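# Put the measured block away in the drawer under the inspection plate

## Robot

A 6-joint arm with a two-finger parallel gripper is mounted at the origin on the work surface. World frame = base frame: x ahead of the robot, y to its left, z up, the work surface at z = 0. Lengths are in mm, angles in rad, forces in N, time in s.
With the tool pointing down it reaches from about 400 to 925 mm from the base axis. Payload 12.5 kg.
Tool frame: the origin (TCP) lies on the centre line of the jaws, within the pads' length; the fingertips stand 8 mm ahead of it and the grasp point (between the pads) lies 11 mm behind it; z points along the fingers, y is the line along which they close (so a half turn about z gives the same grasp; the last joint's range is limited). The gripper opens to 95 mm and grips with 3 to 60 N. Pads are 20 mm wide; open, the fingers measure 119 mm over their backs; the gripper's body (75 mm by 180 mm) begins 59 mm behind the grasp point.
Start: joints at [1.125, 0.491, 1.559, -0, 1.092, -0.106], TCP at [208.295, 589.287, 222.661] pointing down, gripper open.
Joint ranges: [-3.1, 3.1], [-0.84, 2.19], [0.05, 2.79], [-1.13, 4.28], [0.06, 2.93], [-2.69, 2.69]. Speed limits (rad/s): [2.22, 2.22, 2.79, 3.14, 3.14, 3.14].

## Interface

Orientations are given as a unit quaternion [x, y, z, w].
In Python, from bench import manip, eyes, sensors gives the robot as it stands. Calls block until the motion is done:
- manip.reach(position, orientation): joint-space move of the TCP to a pose.
- manip.move_l(position, feed=150, ori=None, stop_force=None): straight line of the TCP; ori=None keeps the orientation; feed is the mean speed in mm/s. With stop_force (N) it stops when the force on the tool has changed by that much, and returns True; else False.
- manip.move_j(angles): joint-space move.
- manip.set_gripper(opening): opening from 0.0 (shut) to 1.0 (fully open); the grip force is fixed at half the most; returns when the fingers have stopped.
- manip.wait(seconds).
- manip.inverse_kinematics(position, orientation): joint angles nearest the present ones, or None.
- eyes.snapshot(name): name is "side" or "top"; returns (picture, depth): 420x560x3 uint8, blue, green, red; 420x560 float32, mm along the optical axis (not along the pixel's ray), 0 where there is no reading.
- eyes.camera_info(name): a dict with "fx", "fy", "cx", "cy" (pixels), "k1" (the pictures are not rectified: a ray, as slopes to the right and down, at radius r is drawn at 1 + k1 r^2 times it, then the intrinsics apply), "pose" (4x4, takes a point from camera to world coordinates). Camera axes: x right, y up, looking along -z (the intrinsics and any distortion apply to the point x, -y, -z); pixel columns grow to the right and rows downward; lengths in mm; the calibration is good to about 2 mm. A picture is of the moment at which its call begins. camera_info takes no time and is no camera call.
A pose or a line that the arm cannot do raises manip.MotionError and nothing moves.
- manip.close_job(): hands the job in; it is judged then, once.
Readings, each from a call of its own:
- sensors.read_time(): time.
- sensors.read_joint_pos(): joint angles.
- sensors.read_joint_vel(): joint speeds.
- sensors.read_joint_torque(): joint torques, N m.
- sensors.read_eef_pos(): TCP position.
- sensors.read_eef_rot(): TCP orientation.
- sensors.read_ft_force(): force on the tool from outside, world axes, zero at the start.
- sensors.read_moment(): the same for the moment, N m.
- sensors.read_opening(): opening from 0.0 (shut) to 1.0 (fully open).
- sensors.read_gripper_force(): force on a finger pad.
Only numpy, scipy, OpenCV 4.12 (cv2) and the standard library are available. Lean on these libraries where they do the work, as an engineer would, in place of code of your own. Each camera call takes 0.05 s, during which the arm holds its last target. There are 200 camera calls.

## Task

Pull the drawer under the steel inspection plate all the way out to its stop. Then take the slotted block from the bench, set it down gently in the drawer so that it lies flat with its slots upward, and leave the drawer fully out. Leave the plain block where it is.

Things in the scene. Friction and masses are not known exactly. Their poses are not given: they have to be found in the camera images.
- plate_edge (a point): Middle of the lower front edge of the dark steel inspection plate, fixed on four 100 mm legs; 100 mm above the bench. The plate is 45 mm thick, reaches 300 mm behind this point (+x) and 200 mm to each side; a dial gauge (310 mm above the bench) stands at its rear left. z up; -x points roughly to the robot: that way the drawer, in a grey housing between the legs, slides out.
- drawer (a joint): How far the drawer is out, in m: 0 shut, 0.170 at its stop (0 to 0.008 at the start). It slides with about 3 N of friction and stays where it is left.
- pull (a point): Grip point of the drawer's pull: black bar 28 mm wide (y), 16 high, reaching 37 mm out (-x) of the front panel; its last 8 mm rise to 22 mm above mid-height. Point at mid-height, 8 mm from the end, 55 mm above the bench; axes as plate_edge. Shut, it is 4 mm ahead of the plate's edge, 45 mm under it: an upright gripper hits the plate, one tilted 30-40 deg fits.
- drawer_floor (a point): Point on the drawer's inner floor, on its mid-line, 66 mm behind the front panel's inner face; axes as plate_edge, moves with the drawer. Inside 200 mm wide (y), 195 long (x); floor 28 mm above the bench, side walls 34 mm and front panel 39 mm above the floor. Fully out, the point is 71 mm in front of the plate's edge, open above.
- slotted_block: Loose aluminium block 100 (x) x 40 (y) x 40 mm (z), about 0.36 kg, with two slots 14 mm wide and 20 mm deep cut across its top, leaving three teeth 24 mm long. Origin at the centre of its underside, z up. Lies on the bench to the left or right in front of the plate; the middle tooth is a good grip across the 40 mm width.
- plain_block: Loose plain aluminium block without slots, 100 (x) x 40 (y) x 40 mm, origin at the centre of its underside. To be left alone; it lies on the other side from the slotted block.
Mind the look-alikes: they are no part of the job. What is shaped like the slotted_block but orange is not meant.

How it is judged (in metres and radians):
On the way, in this order (a step that is already met when the one before it is completed fails the run):
1. the drawer is pulled out to its stop (within 8 mm) (value of joint drawer above 0.162 m), for 0.2 s.
2. the slotted block lies flat in the drawer, slots upward, let go (x of slotted_block in the frame of drawer_floor between -0.06 and 0.12 m and y of slotted_block in the frame of drawer_floor between -0.1 and 0.1 m and z of slotted_block in the frame of drawer_floor between -0.006 and 0.008 m and angle between slotted_block's own z axis and vertical below 0.12 rad and contact force between the fingers and slotted_block below 0.2 N), for 0.2 s.
At the end, for the whole second after the job is handed in: The drawer is out to its stop (within 8 mm); the slotted block lies flat on the drawer's floor inside its walls, slots upward (within 7 degrees), at rest and let go; the plain block is within 20 mm of where it was (all of step 2 and value of joint drawer above 0.162 m and linear speed of slotted_block below 0.02 m/s and distance of plain_block from where it was at the start of the episode below 0.02 m); the robot touches nothing.
It fails at once if the plain block is moved by more than 20 mm (distance of plain_block from where it was at the start of the episode above 0.02 m).
It fails at once if the slotted block is let fall from more than about 20 mm above the drawer's floor (z of slotted_block in the frame of drawer_floor above 0.012 m and contact force between slotted_block and anything else below 0.05 N and linear speed of slotted_block above 0.3 m/s).
It also fails if it takes over 58 s, if anything falls off the work surface, if the arm or the gripper's body presses on something with over 40 N, if the wrist force passes 120 N, or if a joint passes its speed limit or range.

## Working session

There is one attempt and no reset: what is moved stays moved. The work goes in short steps, each a Python script; the robot and the scene stay as the last script left them, time stands still between calls to the robot, and variables do not carry over. Pictures are saved under pics/ and viewed, at most 10 in all, crops included, and the job is handed in when it is done.

```bash
ls; mkdir -p pics
cat > h.py <<'E'
import numpy as np, cv2
from bench import manip, eyes, sensors
def cloud(name):
    img,d=eyes.snapshot(name); c=eyes.camera_info(name)
    v,u=np.mgrid[0:d.shape[0],0:d.shape[1]]
    K=np.array([[c['fx'],0,c['cx']],[0,c['fy'],c['cy']],[0,0,1.]])
    p=np.stack([u,v],-1).reshape(-1,1,2).astype(np.float64)
    r=cv2.undistortPoints(p,K,np.array([c['k1'],0,0,0,0.])).reshape(*d.shape,2)
    P=np.array(c['pose']); 
    dirs=np.stack([r[...,0],-r[...,1],-np.ones(d.shape)],-1)@P[:3,:3].T
    W=dirs*d[...,None]+P[:3,3]; W[d<=0]=np.nan
    return img,d,W,dirs,P[:3,3]
def onplane(dirs,o,u,v,z):
    r=dirs[int(round(v)),int(round(u))]; return o+r*(z-o[2])/r[2]
E
python3 - <<'E'
from h import *
for n in('side','top'):
    img,d,W,_,o=cloud(n); cv2.imwrite(f'pics/{n}0.png',img); print(n,o,eyes.camera_info(n)['k1'])
    np.savez(f'{n}0.npz',img=img,W=W)
print(sensors.read_eef_rot(),sensors.read_time())
E
```

```text
pics
side [ -19.64212107 -400.52016499  934.18665994] -0.12047991006893498
top [514.28930904 -35.80991775 849.75687901] 0.01580614327953939
[ 1.69109765e-01  9.85597104e-01 -4.71414708e-04 -1.20900072e-04] 0.1
```

View pics/top0.png

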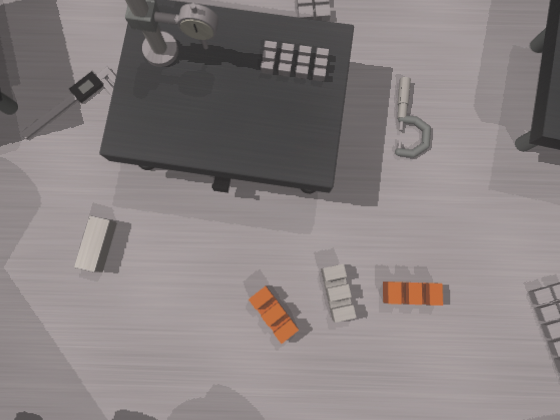

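View pics/side0.png

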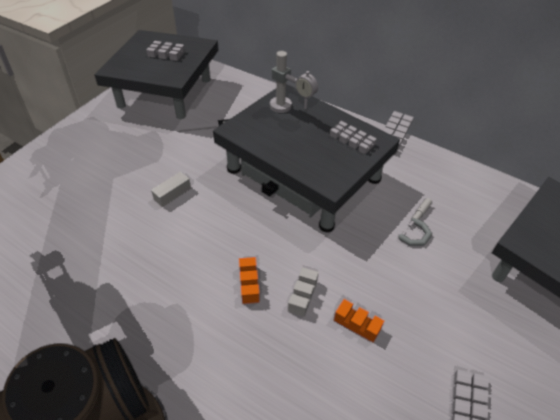

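The top view shows the plate's front edge running from about (105,155) to (335,187), with the black pull at (222,184).

Candidates for the slotted block:
- Grey with two slots at (339,293): this is the one I choose.
- Orange look-alikes at (273,314) and (413,293).
- Plain block at (95,244).
- Grey grids at (550,320), (297,60) and (315,5): multi-cell pieces, so not the block.

Next I measure, and check the choice in one close crop.

Run:
```python
from h import *
T=np.load('top0.npz'); S=np.load('side0.npz')
def crop(i,a,b,c,d,k): return cv2.resize(i[a:b,c:d],None,fx=k,fy=k,interpolation=cv2.INTER_CUBIC)
a=crop(T['img'],240,340,290,390,4); b=crop(T['img'],150,250,172,272,4)
cv2.imwrite('pics/crop1.png',np.hstack([a,b]))
for n,F in(('top',T),('side',S)):
    W=F['W']; img=F['img']; z=W[...,2]; x=W[...,0]; y=W[...,1]
    print(n,'bench z',np.nanmedian(z[(abs(z)<15)]))
    hsv=cv2.cvtColor(img,cv2.COLOR_BGR2HSV)
    if n=='top': c0=W[293,339]; cp=W[244,95]; print('slot',c0,'plain',cp)
    for nm,c in(('slot',c0),('plain',cp)):
        m=(z>30)&(z<50)&(np.hypot(x-c[0],y-c[1])<75)&(hsv[...,1]<80)
        (cx,cy),(w,h),ang=cv2.minAreaRect(np.stack([x[m],y[m]],-1).astype(np.float32)); print(nm,m.sum(),cx,cy,w,h,ang,np.median(z[m]))
    m=((z>135)&(z<155)&(x>450)&(x<1100)&(abs(y-60)<270)).astype(np.uint8)
    k,l,st,_=cv2.connectedComponentsWithStats(m); i=1+st[1:,4].argmax(); m=l==i
    r=cv2.minAreaRect(np.stack([x[m],y[m]],-1).astype(np.float32)); print('plate',r,np.median(z[m])); print(cv2.boxPoints(r))
W=T['W']; g=cv2.cvtColor(T['img'],cv2.COLOR_BGR2GRAY)
m=np.zeros(g.shape,bool); m[176:197,208:236]=1; m&=(g<35)&(W[...,2]>35)&(W[...,2]<90)
p=W[m]; print('pull',len(p),p.min(0),p.max(0),np.median(p,0))
for z in np.arange(50,90,5): q=p[(p[:,2]>z)&(p[:,2]<=z+5)]; print(z,len(q),q.mean(0) if len(q) else '')
```

```text
top bench z -0.9678220319854063
slot [ 486.348994   -152.4689172    38.19412146] plain [565.43027493 304.8609415   40.1863479 ]
slot 918 487.412353515625 -152.81190490722656 101.37105560302734 40.640804290771484 13.282021522521973 39.03467412748199
plain 1237 567.1220703125 311.9938659667969 41.41796875 101.35913848876953 78.5503158569336 38.90702266351741
plate ((835.5535888671875, 53.47630310058594), (400.9633483886719, 300.48858642578125), 83.0416259765625) 143.7597368770971
[[ 662.1279  -127.32687]
 [ 960.4032  -163.73053]
 [1008.97925  234.27948]
 [ 710.704    270.68314]]
side bench z 2.1969575396825576
slot 623 489.1925048828125 -153.41600036621094 104.42633819580078 38.448062896728516 13.316605567932129 41.21688178068507
plain 512 569.7559814453125 310.4182434082031 44.63131332397461 101.78592681884766 79.54312896728516 42.45380022797565
plate ((836.7230834960938, 51.38075256347656), (402.8773498535156, 303.38897705078125), 82.91790008544922) 147.75339523746106
[[ 661.3502  -129.8184 ]
 [ 962.42456 -167.22368]
 [1012.09595  232.57991]
 [ 711.0216   269.98517]]Traceback (most recent call last):
  File "<stdin>", line 19, in <module>
    return umr_minimum(a, axis, None, out, keepdims, initial, where)
ValueError: zero-size array to reduction operation minimum which has no identity
```

View pics/crop1.png

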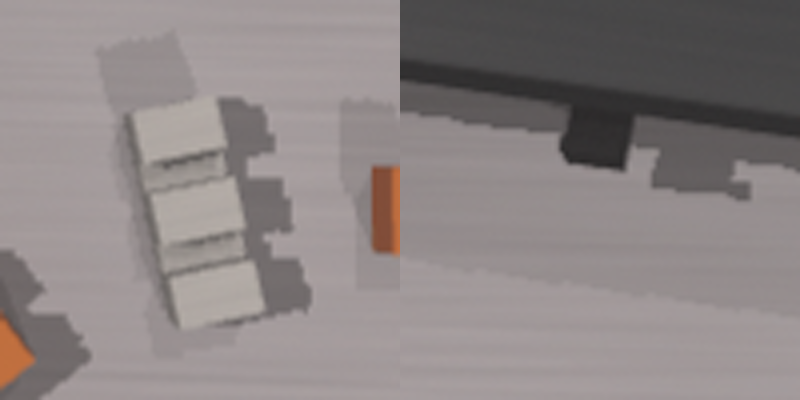

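The crop confirms a grey block with three teeth and two slots, centred at about (339,293). The pull spans about (214–230, 177–192). Next I check the pull's position in the plate frame and the IK for the pull path.

```bash
cat >> h.py <<'E'
from scipy.spatial.transform import Rotation as R
YAW=np.radians(-6.96-0.06); E0=np.array([686.3,71.0,100.])
RP=R.from_euler('z',YAW)
def pw(p): return E0*[1,1,0]+RP.apply(p)       # plate frame (z from bench) -> world
def wp(p): return RP.inv().apply(np.asarray(p)-E0*[1,1,0])
def tool(zdir,ydir):
    z=np.array(zdir,float);y=np.array(ydir,float);return R.from_matrix(np.stack([np.cross(y,z),y,z],1))
E
python3 - <<'E'
from h import *
img,d,W,dirs,o=cloud('top')
g=cv2.cvtColor(img,cv2.COLOR_BGR2GRAY)
for u,v in((213,190),(228.5,192.5),(230,179),(213.5,177)):
    print((u,v),g[int(v),int(u)],[wp(onplane(dirs,o,u,v,z)).round(1)[:2] for z in(55,77)],wp(W[int(v),int(u)]).round())
m=W[176:196,208:236].reshape(-1,3); q=wp(m); s=(q[:,2]>30)&(q[:,2]<90)&(abs(q[:,0])<60); q=q[s]
print(len(q)); print(q[::6].round(0))
t=np.radians(40)
for sgn in(1,-1):
    Ro=RP*tool([np.sin(t),0,-np.cos(t)],[0,sgn,0]); 
    for x in(-4-80,-4,-60,-120,-174,-230):
        print(sgn,x,manip.inverse_kinematics(pw([x+11*np.sin(t),0,55-11*np.cos(t)]),Ro.as_quat()))
E
```

```text
(213, 190) 110 [array([-17.2,  13.8]), array([-21.1,   9.9])] [-7. 24. -1.]
(228.5, 192.5) 110 [array([-16.8, -14.7]), array([-20.7, -17.8])] [-16. -14.  48.]
(230, 179) 63 [array([  8.4, -14.4]), array([  3.8, -17.5])] [  9. -14.  51.]
(213.5, 177) 74 [array([ 7.8, 16.1]), array([ 3.2, 12.2])] [20. 29. -3.]
238
[[  8.  13.  62.]
 [  8.   8.  60.]
 [  9.  -4.  63.]
 [  6.   3.  63.]
 [  8.  -8.  62.]
 [  3.  10.  63.]
 [  5.  -0.  61.]
 [  6. -12.  62.]
 [  2.   8.  62.]
 [  3.  -3.  63.]
 [  7. -14.  50.]
 [  0.   4.  62.]
 [  2.  -7.  62.]
 [ -3.  13.  62.]
 [ -2.   2.  63.]
 [  0. -11.  62.]
 [ -4.   9.  61.]
 [ -3.  -2.  64.]
 [ -1. -13.  61.]
 [ -9.   7.  75.]
 [ -5.  -2.  63.]
 [ -3. -13.  62.]
 [-11.   6.  78.]
 [ -9.  -4.  75.]
 [ -5. -14.  62.]
 [-12.   6.  75.]
 [-11.  -5.  75.]
 [ -7. -14.  62.]
 [-15.   6.  76.]
 [-13.  -5.  75.]
 [ -9. -14.  62.]
 [-16.   4.  73.]
 [-15.  -8.  77.]
 [-15.  14.  56.]
 [-15.   2.  63.]
 [-15. -11.  74.]
 [-16.   9.  50.]
 [-16.  -4.  61.]
 [-12. -13.  50.]
 [-15. -10.  54.]]
1 -84 [0.07914441 0.67713927 2.16378847 3.47261431 0.40731798 1.4
[... 168 characters left out ...]
658018 0.66451628 2.24570279 3.45233913 0.4745293  1.46149546]
1 -174 [0.12894515 0.65540767 2.36685842 3.43627852 0.58319    1.5169813 ]
1 -230 [0.17371768 0.66321385 2.49143663 3.43337948 0.71062924 1.57663991]
-1 -84 [ 0.07914441  0.67713927  2.16378847  3.47261431  0.40731798 -1.72110518]
-1 -4 [ 0.04866623  0.71924472  1.97676444  3.5674528   0.26827536 -1.85144962]
-1 -60 [ 0.06894693  0.68791152  2.10849209  3.49207313  0.36426768 -1.75254015]
-1 -120 [ 0.09658018  0.66451628  2.24570279  3.45233913  0.4745293  -1.68009719]
-1 -174 [ 0.12894515  0.65540767  2.36685842  3.43627852  0.58319    -1.62461135]
-1 -230 [ 0.17371768  0.66321385  2.49143663  3.43337948  0.71062924 -1.56495275]
```

Run:
```python
from h import *
t=np.radians(40); zt=np.array([np.sin(t),0,-np.cos(t)])
Q=(RP*tool(zt,[0,1,0])).as_quat()
g=np.array([-8,-0.5,55.])
P=lambda back:pw(g+(11-back)*zt)
manip.reach(pw([-230,0,280]),Q)
manip.set_gripper(0.75)
manip.reach(P(130),Q)
print(manip.move_l(P(0),feed=120,stop_force=12), wp(sensors.read_eef_pos()), P(0))
manip.set_gripper(0)
print(sensors.read_opening()*95,sensors.read_gripper_force(),sensors.read_ft_force())
p=sensors.read_eef_pos()
print(manip.move_l(p+RP.apply([-180,0,0]),feed=60,stop_force=18))
print(wp(sensors.read_eef_pos())-wp(p),sensors.read_ft_force(),sensors.read_time())
img,*_=cloud('side'); cv2.imwrite('pics/s1.png',img)
```

```text
False [-1.12975095 -0.40953418 47.19162726] [685.31652253  70.6173278   46.57351113]
27.755598324393233 30.00222936272621 [ 0.89870531  6.58595323 -0.595155  ]
True
[-1.66269966e+02  4.58075861e-02  7.56670655e-02] [-1.68965971 -0.84138167  5.68460401] 11.1167
```

View pics/s1.png

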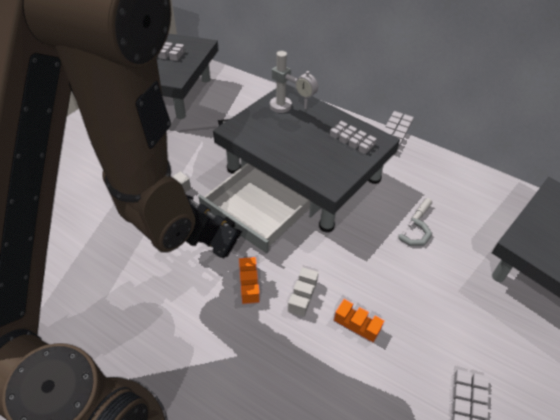

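The side view shows the drawer fully out at about (258,205), with the gripper at the pull (225,232). The 166 mm travelled plus about 4 mm initial opening matches the stop. Now I let go, retract and re-measure.

Run:
```python
from h import *
t=np.radians(40); zt=RP.apply([np.sin(t),0,-np.cos(t)])
manip.set_gripper(0.75)
p=sensors.read_eef_pos(); manip.move_l(p-100*zt,feed=200)
p=sensors.read_eef_pos(); manip.move_l(p+np.array([0,0,150]),feed=250)
a=np.radians(13.3); b=a+np.pi/2
bc=np.array([488,-153,0])
for s in(1,-1):
    Qg=tool([0,0,-1],s*np.array([np.cos(b),np.sin(b),0])).as_quat()
    Qd=(RP*tool([0,0,-1],[0,s,0])).as_quat()
    print(s,manip.inverse_kinematics(bc+[0,0,150],Qg),manip.inverse_kinematics(pw([-71,0,200]),Qd))
a2=np.radians(13.3)
s=-1
q=manip.inverse_kinematics(bc+[0,0,250],tool([0,0,-1],[np.cos(b),np.sin(b),0]).as_quat())
img,d,W,dirs,o=cloud('top'); cv2.imwrite('pics/t1.png',img)
print(sensors.read_joint_pos(),sensors.read_time())
```

```text
Traceback (most recent call last):
bench.MotionError: the arm cannot follow that straight line within its joint ranges
```

Run:
```python
from h import *
t=np.radians(40)
print(wp(sensors.read_eef_pos()))
manip.reach(pw([-230,0,280]),(RP*tool([np.sin(t),0,-np.cos(t)],[0,1,0])).as_quat())
b=np.radians(103.3)
bc=np.array([488,-153,0])
for s in(1,-1):
    Qg=tool([0,0,-1],s*np.array([np.cos(b),np.sin(b),0])).as_quat()
    Qd=(RP*tool([0,0,-1],[0,s,0])).as_quat()
    for z in(300,20):print(s,manip.inverse_kinematics(bc+[0,0,z],Qg))
    for z in(200,47):print(s,manip.inverse_kinematics(pw([-71,0,z]),Qd))
print(sensors.read_joint_pos(),sensors.read_time())
```

```text
[-230.46969388    1.01431264  122.99747905]
1 [-4.33033580e-01  2.51727490e-01  1.72291929e+00 -4.44089210e-16
  1.16694587e+00 -2.23595870e+00]
1 [-4.33033580e-01  6.42065972e-01  2.00860121e+00 -4.44089210e-16
  4.90925474e-01 -2.23595870e+00]
1 [ 2.23414447e-02  5.07470536e-01  1.59549758e+00 -4.44089210e-16
  1.03862454e+00 -1.42593277e+00]
1 [ 2.23414447e-02  6.96875260e-01  1.71808804e+00 -4.44089210e-16
  7.26629358e-01 -1.42593277e+00]
-1 [-4.33033580e-01  2.51727490e-01  1.72291929e+00 -4.44089210e-16
  1.16694587e+00  9.05633956e-01]
-1 [-4.33033580e-01  6.42065972e-01  2.00860121e+00 -4.44089210e-16
  4.90925474e-01  9.05633956e-01]
-1 [ 2.23414447e-02  5.07470536e-01  1.59549758e+00 -4.44089210e-16
  1.03862454e+00  1.71565988e+00]
-1 [ 2.23414447e-02  6.96875260e-01  1.71808804e+00 -4.44089210e-16
  7.26629358e-01  1.71565988e+00]
[ 0.18044334  0.03978366  2.24241106 -0.81691547  0.26616831 -0.53628781] 16.375
```

Run:
```python
from h import *
b=np.radians(103.3-180); bc=np.array([488,-153,0])
Qg=tool([0,0,-1],[np.cos(b),np.sin(b),0]).as_quat()
manip.reach(bc+[0,0,160],Qg)
print(manip.move_l(bc+[0,0,19.5],feed=110,stop_force=12),sensors.read_eef_pos())
manip.set_gripper(0)
print(sensors.read_opening()*95,sensors.read_gripper_force())
manip.move_l(bc+[0,0,160],feed=120)
print(sensors.read_opening()*95,sensors.read_ft_force(),sensors.read_time())
manip.reach(pw([-71,0,180]),(RP*tool([0,0,-1],[0,-1,0])).as_quat())
print(sensors.read_opening()*95,sensors.read_time())
x,*_=cloud('top'); y,*_=cloud('side')
cv2.imwrite('pics/m1.png',cv2.resize(np.hstack([x[:,60:460],y[:,100:500]]),None,fx=1,fy=1))
```

```text
False [ 488.24642041 -153.08825702   20.02379139]
39.43130333717659 29.999859631061554
39.94967762165042 [-0.7970852  -0.28668629 -4.14548624] 21.0417
40.08937876211275 22.075
```

View pics/m1.png

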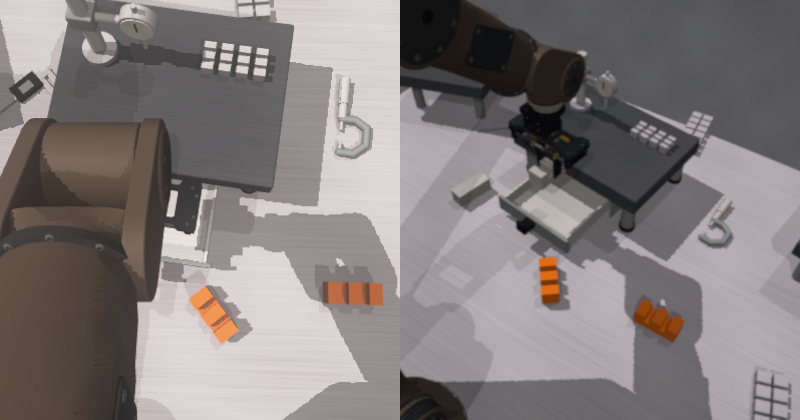

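The block is held, visible at (540,175) in the combined picture, above the open drawer (550,210). Now I lower it.

Run:
```python
from h import *
manip.move_l(pw([-71,0,60]),feed=100)
print(manip.move_l(pw([-71,0,45]),feed=12,stop_force=4),sensors.read_eef_pos(),sensors.read_ft_force(),sensors.read_opening()*95)
manip.set_gripper(0.7); manip.wait(0.2)
manip.move_l(pw([-71,0,180]),feed=120)
manip.reach(pw([-200,120,280]),sensors.read_eef_rot()); manip.move_j([1.125,0.491,1.559,0,1.092,-0.106])
print(sensors.read_time())
img,d,W,dirs,o=cloud('top'); cv2.imwrite('pics/t2.png',img)
q=wp(W.reshape(-1,3)); m=(abs(q[:,0]+71)<62)&(abs(q[:,1])<80)&(q[:,2]>61)&(q[:,2]<80)
print(m.sum(),np.median(q[m],0),cv2.minAreaRect(q[m][:,:2].astype(np.float32)),np.percentile(q[m][:,2],[5,95]))
```

```text
True [615.84647939  79.6657769   47.5800925 ] [-0.65576275  0.48173301  6.33402919] 39.569960854429134
29.25
889 [-71.51979744  -0.70849737  66.92021199] ((-70.66546630859375, -0.3183727264404297), (100.47313690185547, 40.323726654052734), 0.08460403233766556) [64.42317158 69.31239411]
```

View pics/t2.png

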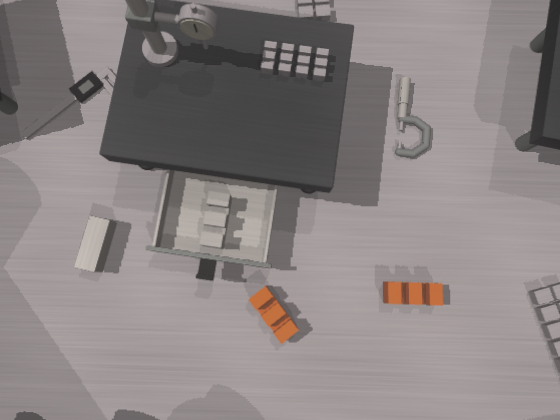

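The block lies flat with its slots up in the drawer at (215,215), and the plain block is unmoved at (95,244). I check how far out the pull is, then hand in.

Run:
```python
from h import *
img,d,W,dirs,o=cloud('top'); q=wp(W.reshape(-1,3))
m=(abs(q[:,1])<12)&(q[:,2]>68)&(q[:,2]<85)&(q[:,0]<-150)&(q[:,0]>-230)
x=np.percentile(q[m][:,0],[5,50,95]); print(m.sum(),x,'expected mid -178 at stop')
if abs(x[1]+178)<6: print(manip.close_job())
```

```text
63 [-180.69950312 -177.10390157 -173.39164419] expected mid -178 at stop
the job is handed in; nothing more can be done
None
```

I handed the job in after about 29 s of robot time: the drawer is out to its stop, the slotted block lies flat in it with its slots up, and the plain block is where it was in the final top-camera picture; no verdict came back.

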